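# Send the sample jar to the wash station and scrub it

### The arm

A 6-joint arm with a two-finger parallel gripper is mounted at the origin on the work surface. World frame = base frame: x ahead of the robot, y to its left, z up, the work surface at z = 0. Lengths are in mm, angles in rad, forces in N, time in s.
With the tool pointing down it reaches from about 425 to 925 mm from the base axis. Payload 12.5 kg.
Tool frame: the origin (TCP) lies between the finger pads; the fingertips stand 14 mm ahead of it and the grasp point (between the pads) lies 5 mm behind it; z points along the fingers, y is the line along which they close (so a half turn about z gives the same grasp; the last joint's range is limited). The gripper opens to 85 mm and grips with 20 to 120 N. Pads are 22 mm wide; open, the fingers measure 114 mm over their backs; the gripper's body (76 mm by 85 mm) begins 54 mm behind the grasp point. The pads swing forward as they close: fully open they stand 13 mm farther back than shut.
Start: joints at [-1.301, 0.491, 1.559, -0, 1.092, -0.106], TCP at [229.408, -581.391, 245.327] pointing down, gripper open.
Joint ranges: [-3.1, 3.1], [-0.84, 2.19], [0.05, 2.79], [-1.13, 4.28], [0.06, 2.93], [-2.69, 2.69]. Speed limits (rad/s): [2.22, 2.22, 2.79, 3.14, 3.14, 3.14].

### API

Orientations are given as [roll, pitch, yaw] about the fixed x, y, z axes, in that order (R = Rz(yaw) Ry(pitch) Rx(roll)).
In Python, from cell import r, grab_frame, get_calibration, spotter gives the robot as it stands.
- The arm moves only by the tool play_rows, never from a script. Its argument "commands" is a list of rows, each a list of 7 numbers: the shift along the world's x, y, z in cm, then the turn, a rotation vector about the world's x, y, z in degrees, then the opening, from 0 (shut) to 1 (fully open). A call has 1 to 10 rows; each row shifts and turns the commanded pose from where the row before left it; what a row does not reach is not made up. A row lasts 1/10 s, in which the tool goes at most 50 mm and 8.59 degrees, less where a joint would pass 70% of its speed; a pose out of reach is approached as far as the arm can. A call with a gripper value outside its range is refused whole. The fingers move at their own pace and stop on an object; "squeeze" is the grip in N (left out, the last holds). Time passes only in rows, so rows that do not move let the fingers close. It gives the time, the measured TCP pose, the force, the opening and the grip force at its end, in the units of the state.
- r.observe(): the state, without advancing time (a new reading comes with each control period).
- grab_frame(name): name is "scene" or "top" or "wrist"; returns (picture, depth): 420x560x3 uint8, blue, green, red; 420x560 float32, mm along the optical axis (not along the pixel's ray), 0 where there is no reading.
- get_calibration(name): a dict with "intrinsics" (3x3 intrinsics, pixels), "dist" ([k1, k2, p1, p2, k3] as OpenCV has them; the pictures are not rectified), "extrinsics" (4x4, takes a point from camera to world coordinates). Camera axes: x right, y down, z forward; pixel columns grow to the right and rows downward; lengths in mm; the calibration is good to about 2 mm. A picture is of the moment at which its call begins: read the wrist's pose just before it. get_calibration takes no time and is no camera call; for the wrist camera it gives the pose at the moment of the call.
- r.hand_in(): hands the job in; it is judged then, once.
Trained networks look in the newest picture that a camera, given by its name, has taken for a name from the list of things; names that differ only in an ending like _2 or _b are one class to them, and where a whole thing is asked for, a point or a joint stands for the part that bears it (a point fixed in the world has none). Each returns a list of dicts, best first, with "p" (0 to 1); they miss things now and then, are a little off and sometimes report something else, mostly with a low value. They report only what shows in the picture. A call takes as long as a camera call. They do not tell look-alikes from the thing itself.
- spotter.boxes_of(camera, thing): "position" ([column, row] in pixels, amid what is visible of it).
- spotter.silhouettes(camera, thing): "pixels" (420x560 bool, what is visible of it) and "position" ([column, row] in pixels, amid what is visible of it).
The state is a dict: "time": time; "joint_positions": joint angles; "qd": joint speeds; "joint_torque": joint torques, N m; "position": TCP position; "ee_rot": TCP orientation; "ft_force": force on the tool from outside, world axes, zero at the start; "moment": the same for the moment, N m; "width": finger opening in mm; "gripper_force": force on a finger pad.
Only numpy, scipy, OpenCV 4.12 (cv2) and the standard library are available. Lean on these libraries where they do the work, as an engineer would, in place of code of your own. Each camera call takes 0.05 s, during which the arm holds its last target. There are 200 camera calls.

### The job

Push the jar carrier along the sampler slide until it clicks home in the detent at the blue beacon. Then take the long brush from its holder and scrub the jar there: gently all the way down to near the floor and back up well past half the jar's depth, three times over; then stand the brush upright in its holder again and let go. Leave the carrier home at the blue beacon, and do not shift or tip the bottles, powder jar, dish and blue box.

Things in the scene. Friction and masses are not known exactly. Their poses are not given: they have to be found in the camera images.
- slide: Fixed sampler slide, 370 mm along its y axis, 110 mm wide in x; origin under its centre, on the table. The carrier runs along y; stations with spring detents at y = +-110 mm. End blocks 34 mm high. Over its middle hangs a black arm 50 mm wide in y, x = -20 to +105 mm, 155 to 195 mm above the table, on a column at x = 90 to 135 mm.
- carrier: Jar carrier with the jar fixed on it, sliding along the slide's y axis; origin under the plate's centre, 30 mm above the table, axes as the slide. Plate 110 x 110 mm, 14 mm thick. Starts near the middle of the slide; end stops at y = +-125 mm. Takes about 1 N to slide and about 6 N to snap into a detent, up to 12 N to leave it; it centres itself from within about 5 mm.
- carrier_mark (a point): Centre of the top of the aluminium carrier plate (110 x 110 mm, 14 mm thick, top 44 mm above the table), below the jar; axes as the slide.
- push_block (a point): Centre of the top face of the orange push block that is part of the carrier, on its front (-x) side: 80 mm in x, 92 mm in y (too wide to grip), from 30 to 80 mm above the table; axes as the slide. 95 mm in front of the carrier's centre. Its y faces are for pushing.
- jar_floor (a point): Centre of the inner floor of the clear glass jar on the carrier, 50 mm above the table, z up. Jar: upright, outer diameter 80 mm, inner 72 mm, floor 84 mm below the rim; rim 134 mm above the table.
- blue_beacon: Fixed post with a blue dome, 114 mm high, 38 mm diameter, just behind the slide at the station to use; origin under its centre.
- blue_station (a point): Where carrier_mark lies when the carrier is home in the detent at the blue beacon (100 mm in front of the beacon's axis, at plate-top height).
- red_beacon: Same post with a red dome at the other station.
- holder: Fixed white round brush holder on a 100 x 100 mm, 6 mm high steel foot: outer diameter 72 mm, inner 64 mm, rim 75 mm and inner floor 8 mm above the table; origin under its centre.
- brush: Loose long brush standing upright in the holder: 200 mm long, 120 g. Origin at the centre of the flat lower end of its bristle head, z along it to the handle. Green and white bristle head 48 mm diameter, z = 0 to 85 mm; steel stem; yellow flat handle z = 125 to 200 mm, 34 mm wide along x, 14 mm thick along y.
- brush_grip (a point): Point on the handle's axis to grip, 165 mm above the brush's lower end; axes as the brush (pinch along y).
- amber_bottle: Loose bystander: tall brown bottle, 68 mm diameter, 170 mm high, on the other side of the slide from the brush holder; origin under its centre.
- dish: Loose bystander: low white bowl, 90 mm diameter, 35 mm high, in front of the slide; origin under its centre.
- tip_box: Loose bystander: blue box with grey lid, 85 x 125 x 62 mm high, in front of the slide; origin under its centre.
- reagent_bottle: Loose bystander: clear bottle with black cap, 64 mm diameter, 150 mm high, behind the slide; origin under its centre.
- wash_bottle: Loose bystander: white bottle with red cap, 64 mm diameter, 160 mm high, far left; origin under its centre.
- powder_jar: Loose bystander: white jar with black cap, 80 mm diameter, 90 mm high, far right; origin under its centre.
Things that resemble listed ones, but are neither listed nor needed, are in the scene too. Leave any purple or yellow look-alike of the holder alone.

How it is judged (in metres and radians):
On the way, in this order (a step that is already met when the one before it is completed fails the run):
1. The carrier is home in the detent at the blue beacon (horizontal distance between carrier_mark and blue_station below 0.004 m), for 0.3 s.
2. Brush head inside the jar near the floor (end within 22 mm of it), first time (horizontal distance between carrier_mark and blue_station below 0.006 m and horizontal distance between brush and jar_floor below 0.034 m and z of brush in the frame of jar_floor between -0.004 and 0.022 m), for 0.05 s.
3. Brush drawn up at least half the jar's depth (end over 45 mm above the floor), over the jar, first time (horizontal distance between carrier_mark and blue_station below 0.006 m and horizontal distance between brush and jar_floor below 0.034 m and z of brush in the frame of jar_floor above 0.045 m), for 0.05 s.
4. Brush head inside the jar near the floor (end within 22 mm of it), second time (all of step 2), for 0.05 s.
5. Brush drawn up at least half the jar's depth (end over 45 mm above the floor), over the jar, second time (all of step 3), for 0.05 s.
6. Brush head inside the jar near the floor (end within 22 mm of it), third time (all of step 4), for 0.05 s.
7. Brush drawn up at least half the jar's depth (end over 45 mm above the floor), over the jar, third time (all of step 5), for 0.05 s.
At the end, for the whole second after the job is handed in: The carrier rests within 4 mm of the blue station; the brush stands at rest in its holder, released, within 14 mm of its centre, its lower end no more than 14 mm above the holder's underside, tilted less than 0.15 rad; every bystander lies within 30 mm of where it started (horizontal distance between carrier_mark and blue_station below 0.004 m and linear speed of carrier below 0.01 m/s and horizontal distance between brush and holder below 0.014 m and z of brush in the frame of holder below 0.014 m and angle between brush's own z axis and vertical below 0.15 rad and linear speed of brush below 0.02 m/s and distance of each of amber_bottle, dish, tip_box, reagent_bottle, wash_bottle, powder_jar from where it was at the start of the episode below 0.03 m); the robot touches nothing.
It fails at once if The brush strikes or presses the jar or carrier with more than 25 N (contact force between brush and carrier above 25 N).
It fails at once if A bystander is shifted by more than 30 mm or tipped (distance of any of amber_bottle, dish, tip_box, reagent_bottle, wash_bottle, powder_jar from where it was at the start of the episode above 0.03 m or angle between any of amber_bottle, dish, tip_box, reagent_bottle, wash_bottle, powder_jar's own z axis and vertical above 0.4 rad).
It also fails if it takes over 67 s, if anything falls off the work surface, if the arm or the gripper's body presses on something with over 40 N, if the wrist force passes 120 N, or if a joint passes its speed limit or range.

## Working session

There is one attempt and no reset: what is moved stays moved. The work goes in short steps, Python scripts to look and compute and a tool call to move; the robot and the scene stay as the last step left them, time stands still between calls to the robot, and variables do not carry over. Pictures are saved under pics/ and viewed, at most 10 in all, crops included, and the job is handed in when it is done.

Besides the shell and the picture viewer there is one more tool, called after "Request:" as name(argument=value, ...) on one line, values as JSON. play_rows: Moves the arm, as the interface text tells. Its arguments: {"type":"object","properties":{"commands":{"type":"array"},"squeeze":{"type":"number"}},"required":["commands"]}

```bash
mkdir -p pics; cat > h.py <<'E'
import numpy as np, cv2
from cell import r, grab_frame, get_calibration, spotter
def world(cam, depth, px, cal=None):
    c=cal or get_calibration(cam); K=np.array(c["intrinsics"]);d=np.array(c["dist"]);T=np.array(c["extrinsics"])
    px=np.array(px,float).reshape(-1,1,2)
    n=cv2.undistortPoints(px,K,d).reshape(-1,2)
    ij=px.reshape(-1,2).round().astype(int); z=depth[ij[:,1],ij[:,0]]
    P=np.c_[n*z[:,None],z]
    return (P@T[:3,:3].T+T[:3,3])[z>0]
def maskpts(cam,depth,m):
    v,u=np.nonzero(m); return world(cam,depth,np.c_[u,v])
E
python3 - <<'E'
from h import *
np.set_printoptions(precision=1,suppress=True)
ims=[]
for cam in("scene","top"):
    im,d=grab_frame(cam); cv2.imwrite(f"pics/{cam}0.png",im); np.save(f"pics/{cam}0.npy",d)
    for t in["blue_beacon","red_beacon","holder","brush","push_block","amber_bottle","dish","tip_box","reagent_bottle","wash_bottle","powder_jar"]:
        for s in spotter.silhouettes(cam,t)[:3]:
            P=maskpts(cam,d,s["pixels"])
            if len(P):print(cam,t,round(s["p"],2),np.array(s["position"]),len(P),np.median(P,0),np.percentile(P,3,axis=0),np.percentile(P,97,axis=0))
print(r.observe()["time"])
E
```

```text
scene blue_beacon 0.72 [240.9 304.1] 1147 [814.3 -80.5  95.3] [ 787.7 -111.9   11.1] [828.4 -54.5 151.4]
scene blue_beacon 0.61 [315.1 278.8] 412 [711.3  85.7  82.6] [689.9  70.1   2.2] [722.6 101.6 113.5]
scene red_beacon 0.78 [230.9 255. ] 409 [ 669.1 -127.3   78.9] [ 640.8 -145.9    2.8] [ 680.9 -113.5  113.6]
scene red_beacon 0.31 [257.6 177.7] 1456 [389.  -87.6  59.5] [ 329.1 -147.9    8. ] [408.1 -27.3  65.3]
scene holder 0.81 [421.4 225.9] 991 [511.6 360.7  14.9] [456.1 325.    2.2] [535.3 422.8  74.6]
scene holder 0.77 [411.1 175.8] 1005 [326.1 348.6  32.6] [267.4 308.5   3.5] [352.5 393.7  75.7]
scene holder 0.75 [283.2 247.6] 7630 [622.7   6.6  63.7] [ 487.3 -170.7    8.4] [721.3 162.3 198.9]
scene brush 0.91 [431.3 196.2] 648 [489.3 370.6 130.5] [464.2 353.2  68.9] [506.9 392.7 206.9]
scene push_block 0.81 [302.5 231.5] 2162 [575.   48.6  78.7] [471.1   7.7  40. ] [647.8  89.7 133. ]
scene amber_bottle 0.79 [160.5 201.7] 1164 [ 520.9 -333.7   94.2] [ 489.5 -368.2    8.8] [ 535.7 -309.6  170.9]
scene amber_bottle 0.29 [231.2 257.7] 410 [ 669.1 -127.6   61.1] [ 635.7 -145.6 
[... 1849 characters left out ...]
.66 [240. 253.] 817 [415.1 153.6  16.1] [376.1 113.6   1.7] [452.4 189.6  36. ]
top dish 0.45 [399.1 143.7] 836 [ 705.8 -294.6   86.7] [ 675.3 -332.7   13.1] [ 744.4 -265.5   93. ]
top tip_box 0.91 [330.4 272.9] 1560 [357.9 -89.   60.8] [ 315.9 -149.3    0. ] [399.3 -29.3  65.5]
top reagent_bottle 0.82 [324.4 113.9] 635 [777.9 -82.3  98.7] [ 759.9 -112.1    4.7] [813.6 -57.7 150.4]
top wash_bottle 0.6 [184.7 157.3] 618 [665.6 293.3 107.1] [646.8 273.9  10.5] [698.9 324.8 160.9]
top powder_jar 0.71 [339.9 158.7] 251 [ 655.  -128.4   99.2] [ 643.1 -147.7    3.1] [ 673.8 -115.6  113.3]
top powder_jar 0.69 [398.1 142.4] 859 [ 705.8 -294.6   86.4] [ 675.4 -333.7    5.2] [ 745.3 -265.5   93. ]
1.2
```

View pics/scene0.png

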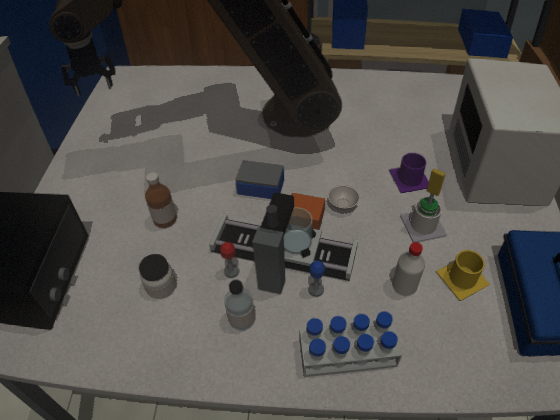

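View pics/top0.png

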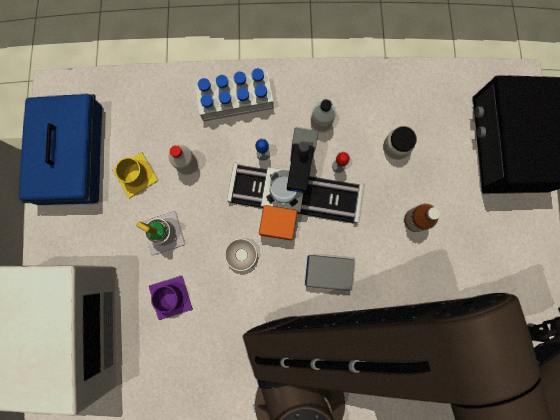

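The scene view shows the slide mid-table (~285,245) with the blue beacon at (316,275), the red one at (230,258) and the orange block at (305,210). There are three holder-like cups:
- Purple at (410,172): empty look-alike.
- Yellow at (466,268): empty look-alike.
- White on a steel foot at (426,215) in the scene view and (160,233) in the top view. It holds the green brush, so it fits the description.

I'll confirm it in a crop while I measure.

```bash
cat > m.py <<'E'
from h import *
from scipy.optimize import least_squares
np.set_printoptions(precision=1,suppress=True)
def cloud(ims):
    out=[];col=[]
    for cam,(im,d,cal) in ims.items():
        v,u=np.nonzero(d>0); P=world(cam,d,np.c_[u,v],cal); out.append(P); col.append(im[v,u])
    return np.vstack(out),np.vstack(col).astype(float)
def circ(P,R,c0):
    return least_squares(lambda c:np.hypot(*(P[:,:2]-c).T)-R,c0,loss="soft_l1",f_scale=2).x
def block(P,C):
    hsv=cv2.cvtColor(C[:,None].astype(np.uint8),cv2.COLOR_BGR2HSV)[:,0]
    m=(hsv[:,0]<14)&(hsv[:,1]>150)&(abs(P[:,2]-80)<5)&(P[:,0]>400)&(P[:,0]<700)&(abs(P[:,1])<250)
    return P[m]
E
python3 - <<'E'
from m import *
ims={c:(cv2.imread(f"pics/{c}0.png"),np.load(f"pics/{c}0.npy"),get_calibration(c)) for c in("scene","top")}
P,C=cloud(ims)
for n,c0 in(("blue",(703,85)),("red",(660,-129))):
    m=(np.hypot(*(P[:,:2]-c0).T)<26)&(P[:,2]>40)&(P[:,2]<88)
    print(n,m.sum(),circ(P[m],19,c0))
    for c in ims:
        p,_=cloud({c:ims[c]}); m=(np.hypot(*(p[:,:2]-c0).T)<26)&(p[:,2]>60); q=p[m]; print(c,q[q[:,2]>110].mean(0))
b=block(P,C); rc=cv2.minAreaRect(b[:,:2].astype(np.float32)); print("block",len(b),rc,b.mean(0))
for c in ims:
    p,cc=cloud({c:ims[c]}); b=block(p,cc); print(c,cv2.minAreaRect(b[:,:2].astype(np.float32)))
    m=(np.hypot(*(p[:,:2]-(482,362)).T)<75)
    h=p[m];k=cc[m]
    s=(abs(h[:,2]-73)<4)&(np.hypot(*(h[:,:2]-(482,362)).T)<45); print("rim",s.sum(),h[s].mean(0), circ(h[s],34,(482,362)))
    f=(h[:,2]>2)&(h[:,2]<10); print("foot",cv2.minAreaRect(h[f][:,:2].astype(np.float32)))
    y=(k[:,2]>1.8*k[:,0])&(h[:,2]>120); q=h[y]; print("handle",len(q),q.mean(0),cv2.minAreaRect(q[:,:2].astype(np.float32)),q[q[:,2]>196].mean(0),q[q[:,2]<160].mean(0))
a=cv2.resize(ims["top"][0][200:270,120:200],(400,350),interpolation=2);b=cv2.resize(ims["scene"][0][150:250,380:480],(350,350),interpolation=2)
cv2.imwrite("pics/crop1.png",np.hstack([a,b]))
E
```

```text
blue 75 [701.3  85.4]
scene [707.   85.9 112.6]
top [701.8  83.6 112.6]
red 71 [ 659.  -135.6]
scene [ 665.3 -130.4  112.8]
top [ 660.5 -132.2  112.3]
block 1460 ((577.3905639648438, -11.037124633789062), (115.67788696289062, 305.2417907714844), 53.87803268432617) [494.9  50.1  79.5]
scene ((582.4437255859375, -4.729522705078125), (107.9329833984375, 299.3009338378906), 56.86276626586914)
rim 139 [497.2 366.4  73. ] [482.  373.7]
foot ((488.7459716796875, 358.91925048828125), (147.63368225097656, 134.1492919921875), 57.45234680175781)
handle 305 [488.4 371.6 176.6] ((484.58428955078125, 373.3096618652344), (32.51388168334961, 22.190174102783203), 58.14350128173828) [486.3 371.8 203.9] [489.1 371.3 148.7]
top ((564.3065795898438, -4.754631042480469), (110.40135955810547, 276.697265625), 53.87803268432617)
rim 129 [479.  366.   73.2] [479.7 371.8]
foot ((482.09613037109375, 360.6959533691406), (145.9516143798828, 142.37249755859375), 73.72355651855469)
handle 129 [477.8 366.4 190.7] ((479.9112243652344, 370.8138427734375), (32.842979431152344, 14.247692108154297), 59.49168395996094) [479.7 370.2 206. ] [475.5 360.6 148.2]
```

View pics/crop1.png

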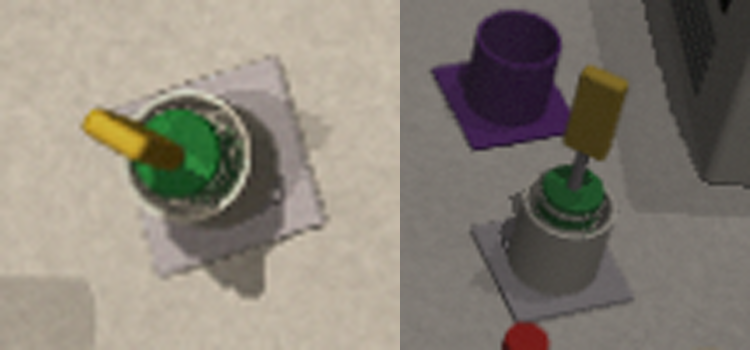

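The crop confirms it: a green head with a yellow handle in the white cup on the steel foot, next to the purple look-alike.

```bash
python3 - <<'E'
from m import *
from scipy.spatial.transform import Rotation as R
ims={c:(cv2.imread(f"pics/{c}0.png"),np.load(f"pics/{c}0.npy"),get_calibration(c)) for c in("scene","top")}
for c in list(ims)+["both"]:
    P,C=cloud(ims if c=="both" else {c:ims[c]}); b=block(P,C); b=b[np.hypot(*(b[:,:2]-(495,50)).T)<62]
    print(c,len(b),cv2.minAreaRect(b[:,:2].astype(np.float32)),np.percentile(b,[1,99],axis=0))
o=r.observe(); print(o["position"],o["ee_rot"],R.from_euler("xyz",o["ee_rot"]).as_matrix(),o["width"],o["time"])
P,C=cloud(ims)
for n,c0,R0,z0,z1 in(("amber",(497,-335),34,20,100),("dish",(415,153),45,25,40)):
    m=(np.hypot(*(P[:,:2]-c0).T)<R0+10)&(P[:,2]>z0)&(P[:,2]<z1); print(n,circ(P[m],R0,c0))
E
```

```text
scene 488 ((500.7224426269531, 49.28921890258789), (87.526123046875, 82.46382141113281), 80.6015396118164) [[457.1  16.7  75.5]
 [543.3  95.2  84.3]]
top 967 ((495.4129333496094, 46.365970611572266), (91.24475860595703, 79.56593322753906), 79.0400161743164) [[453.9  -0.5  75.2]
 [535.9  93.3  84.4]]
both 1455 ((498.063720703125, 46.89673614501953), (93.35671997070312, 84.52214813232422), 78.88665008544922) [[454.5   0.   75.2]
 [539.9  93.7  84.4]]
[ 229.4 -581.4  245.3] [3.1 0.  0.4] [[ 0.9  0.4 -0. ]
 [ 0.4 -0.9 -0. ]
 [-0.   0.  -1. ]] 85.12419833064261 1.2
amber [ 500.1 -343.6]
dish [417.  150.3]
```

Request:
play_rows(commands=[[2, 4.5, 0, 0, 0, -3.4, 0], [2, 4.5, 0, 0, 0, -3.4, 0], [2, 4.5, 0, 0, 0, -3.4, 0], [2, 4.5, 0, 0, 0, -3.4, 0], [2, 4.5, 0, 0, 0, -3.4, 0], [2, 4.5, 0, 0, 0, -3.4, 0], [2, 4.5, 0, 0, 0, -3.4, 0], [2, 4.5, 0, 0, 0, -3.4, 0], [2, 4.5, 0, 0, 0, -3.4, 0], [2, 4.5, 0, 0, 0, -3.4, 0]])

```text
time: 2.2
position: [429.9, -129.5, 245.6]
ee_rot: [3.141, -0.001, -0.22]
ft_force: [0.5, -0.6, -0.9]
width: 0.1
gripper_force: 0.0
```

Request:
play_rows(commands=[[2.2, 4.4, 0, 0, 0, 0.8, 0], [2.2, 4.4, 0, 0, 0, 0.8, 0], [0, 0, -4, 0, 0, 0, 0], [0, 0, -4.5, 0, 0, 0, 0], [0, 0, -4.5, 0, 0, 0, 0], [0, 0, -4, 0, 0, 0, 0], [0, 0, -1.5, 0, 0, 0, 0], [0, 0, 0, 0, 0, 0, 0]])

```text
time: 3.0
position: [472.6, -43.2, 58.4]
ee_rot: [-3.142, 0.004, -0.19]
ft_force: [0.6, -0.0, 0.4]
width: 0.0
gripper_force: 0.0
```

Request:
play_rows(commands=[[0.38, 1.96, 0, 0, 0, 0, 0], [0.19, 0.98, 0, 0, 0, 0, 0], [0.19, 0.98, 0, 0, 0, 0, 0], [0.19, 0.98, 0, 0, 0, 0, 0], [0.19, 0.98, 0, 0, 0, 0, 0], [0.19, 0.98, 0, 0, 0, 0, 0], [0.19, 0.98, 0, 0, 0, 0, 0], [0.19, 0.98, 0, 0, 0, 0, 0]])

```text
time: 3.8
position: [490.7, 45.6, 60.4]
ee_rot: [3.141, -0.0, -0.19]
ft_force: [-0.1, -1.2, 0.9]
width: 0.3
gripper_force: 0.7
```

Request:
play_rows(commands=[[0.06, 0.29, 0, 0, 0, 0, 0], [0.06, 0.29, 0, 0, 0, 0, 0]])

```text
time: 4.0
position: [491.5, 49.9, 60.3]
ee_rot: [3.14, 0.001, -0.188]
ft_force: [-1.7, -7.5, 3.0]
width: -0.1
gripper_force: 3.6
```

Request:
play_rows(commands=[[0.06, 0.29, 0, 0, 0, 0, 0], [0, 0, 0, 0, 0, 0, 0]])

```text
time: 4.2
position: [492.3, 53.8, 60.2]
ee_rot: [3.142, 0.0, -0.19]
ft_force: [0.5, -0.4, 0.6]
width: -0.2
gripper_force: 0.0
```

```bash
cat > c.py <<'E'
from m import *
o=r.observe(); print(o["position"],o["ft_force"],o["time"])
ims={}
for c in("scene","top"):
    im,d=grab_frame(c); ims[c]=(im,d,get_calibration(c)); cv2.imwrite(f"pics/{c}_{o['time']:.1f}.png",im)
for c,ref in(("scene",(500.7,49.3)),("top",(495.4,46.4))):
    P,C=cloud({c:ims[c]}); b=block(P,C)
    for _ in range(3):
        m=np.median(b[:,:2],0); b=b[np.hypot(*(b[:,:2]-m).T)<64]
    rc=cv2.minAreaRect(b[:,:2].astype(np.float32)); e=np.array([.188,.982])
    hi=np.percentile(b[:,:2]@e,99); print(c,len(b),rc,hi)
E
python3 c.py
```

```text
[492.3  53.8  60.2] [ 0.5 -0.4  0.6] 4.2
scene 473 ((510.0206604003906, 116.02252197265625), (93.54711151123047, 78.87354278564453), 73.07939147949219) 252.95687794773337
top 172 ((513.9110717773438, 150.01516723632812), (19.50944709777832, 76.02200317382812), 84.2756576538086) 251.22056681420696
```

Request:
play_rows(commands=[[-0.2, -0.98, 0, 0, 0, 0, 0], [-0.4, -1.96, 0, 0, 0, 0, 0], [0, 0, 4, 0, 0, 0, 0.5], [0, 0, 4.8, 0, 0, 0, 1], [0, 0, 4.8, 0, 0, 0, 1], [-2, -2, 4.8, 0, 0, 0, 1], [-2, 1, 2, 0, 0, 0, 1]])

```text
time: 5.0
position: [448.7, 14.3, 262.6]
ee_rot: [-3.142, -0.005, -0.191]
ft_force: [-0.1, 0.0, -0.0]
width: 72.4
gripper_force: 0.0
```

```bash
python3 c.py; python3 - <<'E'
from m import *
for c in("scene","top"):
    P,C=cloud({c:(cv2.imread(f"pics/{c}0.png"),np.load(f"pics/{c}0.npy"),get_calibration(c))}); b=block(P,C); b=b[np.hypot(*(b[:,:2]-(495,50)).T)<64]
    print(c,np.percentile(b[:,:2]@[.188,.982],99), len(b))
E
ls pics
```

```text
[448.7  14.3 262.6] [-0.1  0.  -0. ] 5.0
scene 550 ((513.0748901367188, 114.71503448486328), (89.2057876586914, 82.78580474853516), 78.14743041992188) 252.94094661802774
top 591 ((511.4024963378906, 128.80126953125), (58.29464340209961, 79.71318054199219), 79.97784423828125) 250.78554989613124
scene 185.61070944557952 488
top 182.99355507147442 967
crop1.png
scene0.npy
scene0.png
scene_4.2.png
scene_5.0.png
top0.npy
top0.png
top_4.2.png
top_5.0.png
```

```bash
python3 - <<'E'
from m import *
ims={}
for c in("scene","top","wrist"):
    cal=get_calibration(c); im,d=grab_frame(c); ims[c]=(im,d,cal); np.savez(f"pics/{c}_a.npz",im=im,d=d,T=cal["extrinsics"])
e=np.array([.190,.982]);ex=np.array([.982,-.190])
for c in ims:
    P,C=cloud({c:ims[c]}); s=P[:,:2]@e; t=P[:,:2]@ex
    m=(abs(t-575)<50)&(P[:,2]>31)&(P[:,2]<37)&(s>-100)&(s<310)
    print(c,"endblocks s",m.sum(),np.percentile(s[m],[1,50,99]) if m.sum() else 0)
    for lo,hi in((-150,0),(260,340)):
        k=m&(s>lo)&(s<hi); 
        if k.sum(): print("  ",lo,k.sum(),s[k].min(),s[k].max(),np.percentile(s[k],[5,95]))
    for n,c0 in(("blue",(703,85)),("red",(660,-131))):
        k=(np.hypot(*(P[:,:2]-c0).T)<28)&(P[:,2]>95)
        if k.sum()>5: print("  ",n,np.percentile(s[k],[2,98]),s[k].mean())
    k=(abs(P[:,2]-133)<4)&(np.hypot(*(P[:,:2]-(604,103)).T)<55)
    if k.sum()>5: print("  jar rim",k.sum(),circ(P[k],38,(604,103)),circ(P[k],38,(604,103))@e)
    b=block(P,C); print("  block s",np.percentile(b[:,:2]@e,[1,99]) if len(b) else 0)
a=cv2.resize(ims["top"][0][120:260,210:380],(680,560),interpolation=2);cv2.imwrite("pics/crop2.png",a)
cv2.imwrite("pics/w1.png",ims["wrist"][0])
E
```

```text
scene endblocks s 276 [-75.1 144.5 292.9]
   -150 125 -75.73813820801934 -3.9879259180074396 [-74.6 -38.1]
   260 135 263.7556573238357 293.12703182840926 [272.1 292.6]
   blue [202.3 233.8] 218.73316648270298
   red [-15.1  13.8] 0.9858545843971911
  jar rim 186 [606.1  95.3] 208.73075699242244
  block s [166.9 254.2]
top endblocks s 266 [-79.5  14.9 290.5]
   -150 131 -79.70227591187492 -0.3757411843315877 [-79.2 -31.7]
   260 115 263.2156980288108 290.8364432857866 [278.3 290.2]
   blue [199.7 231.3] 215.10479563215756
   red [-20.1  11.6] -3.94583678310589
  jar rim 150 [601.5  94. ] 206.6282785332172
  block s [194.3 251.6]
wrist endblocks s 1623 [-78.  -68.6 290.3]
   -150 1112 -79.0680556261778 -65.53470635576542 [-77.4 -66.7]
   260 449 278.5030024590114 291.4142924052007 [279.4 290.2]
  jar rim 1387 [603.2  93.9] 206.76876990161142
  block s [161.8 251. ]
```

View pics/crop2.png

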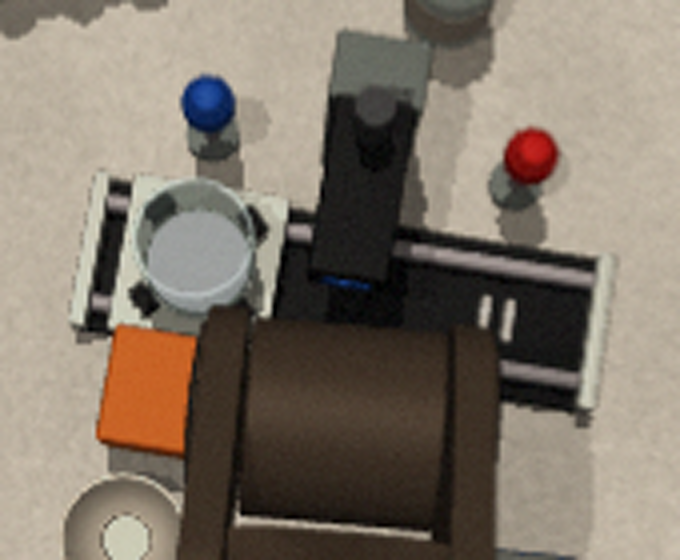

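View pics/w1.png

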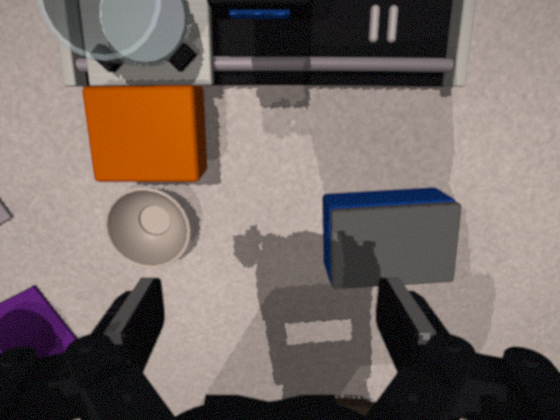

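The top crop shows the carrier at the blue side, near the beacon at (208,100). The wrist view puts the slide ends at s = -79 and 291 and the jar at s = 207. So the carrier is about 9 mm short of the station at s = 216, and I need to push further.

Request:
play_rows(commands=[[2, 0, -1, 0, 0, 0, 0], [1.7, 1.1, -4.8, 0, 0, 0, 0], [0, 0, -4.8, 0, 0, 0, 0], [0, 0, -4.8, 0, 0, 0, 0], [0, 0, -4.8, 0, 0, 0, 0], [0, 0, 0, 0, 0, 0, 0], [0.38, 1.96, 0, 0, 0, 0, 0], [0.1, 0.5, 0, 0, 0, 0, 0]])

```text
time: 6.05
position: [490.1, 52.0, 60.1]
ee_rot: [3.142, -0.0, -0.189]
ft_force: [0.5, 0.5, 0.5]
width: -0.2
gripper_force: 0.0
```

Request:
play_rows(commands=[[0.08, 0.39, 0, 0, 0, 0, 0]])

```text
time: 6.15
position: [490.9, 55.5, 60.6]
ee_rot: [-3.141, -0.002, -0.189]
ft_force: [-0.7, -5.3, -1.6]
width: -0.1
gripper_force: 2.2
```

Request:
play_rows(commands=[[0.06, 0.29, 0, 0, 0, 0, 0]])

```text
time: 6.25
position: [491.4, 58.0, 60.5]
ee_rot: [-3.142, -0.002, -0.189]
ft_force: [-0.8, -2.3, 2.0]
width: 0.2
gripper_force: 1.2
```

Request:
play_rows(commands=[[0.04, 0.2, 0, 0, 0, 0, 0]])

```text
time: 6.35
position: [491.6, 60.0, 60.2]
ee_rot: [-3.141, -0.001, -0.19]
ft_force: [0.8, -1.3, -0.2]
width: -0.3
gripper_force: 0.6
```

Request:
play_rows(commands=[[0.04, 0.2, 0, 0, 0, 0, 0]])

```text
time: 6.45
position: [491.8, 62.0, 59.9]
ee_rot: [-3.141, -0.001, -0.19]
ft_force: [0.9, -0.8, -0.2]
width: 0.1
gripper_force: 0.0
```

Request:
play_rows(commands=[[0.02, 0.1, 0, 0, 0, 0, 0], [0, 0, 0, 0, 0, 0, 0]])

```text
time: 6.65
position: [491.9, 63.2, 59.4]
ee_rot: [3.142, -0.0, -0.19]
ft_force: [-0.0, 0.3, 1.0]
width: -0.1
gripper_force: 0.0
```

```bash
cat > s.py <<'E'
from m import *
e=np.array([.190,.982]); cal=get_calibration("wrist"); o=r.observe(); im,d=grab_frame("wrist"); cv2.imwrite(f"pics/w_{o['time']:.2f}.png",im)
print(o["position"],o["ft_force"],o["time"])
P,C=cloud({"wrist":(im,d,cal)}); s=P[:,:2]@e; t=P[:,:2]@[.982,-.19]
m=(abs(t-575)<50)&(P[:,2]>31)&(P[:,2]<37)
for lo,hi in((-100,-50),(275,300)):
    k=m&(s>lo)&(s<hi); print(k.sum(),np.percentile(s[k],[1,99]) if k.sum() else 0)
k=(abs(P[:,2]-133)<4)&(np.hypot(*(P[:,:2]-(604,103)).T)<55)
if k.sum()>5: q=circ(P[k],38,(604,103)); print("jar",k.sum(),q,q@e)
b=block(P,C); print("block",len(b),np.percentile(b[:,:2]@e,[1,99]) if len(b) else 0)
E
python3 s.py
```

```text
[491.9  63.2  59.4] [-0.   0.3  1. ] 6.65
0 0
0 0
jar 5429 [604.9 101.8] 214.92459729179365
block 6891 [170.4 255.2]
```

Request:
play_rows(commands=[[-0.2, -0.98, 0, 0, 0, 0, 0], [-0.4, -1.96, 0, 0, 0, 0, 0], [0, 0, 4, 0, 0, 0, 0.5], [0, 0, 4.8, 0, 0, 0, 1], [0, 0, 4.8, 0, 0, 0, 1], [-2, -2, 4.8, 0, 0, 0, 1], [-2, 1, 2, 0, 0, 0, 1], [0, 0, 0, 0, 0, 0, 1]])

```text
time: 7.5
position: [446.8, 25.5, 261.0]
ee_rot: [-3.141, -0.004, -0.19]
ft_force: [-0.5, 0.6, -0.3]
width: 84.9
gripper_force: 0.0
```

```bash
python3 s.py
```

```text
[446.8  25.5 261. ] [-0.5  0.6 -0.3] 7.5
1059 [-78.3 -66.2]
381 [278.7 290.8]
jar 1316 [604.7 102. ] 215.07359241112067
block 3882 [170.1 259.4]
```

Request:
play_rows(commands=[[0, 2.6, 0.4, 0, 0, 7, 1], [0, 2.6, 0.4, 0, 0, 7, 1], [0, 2.6, 0.4, 0, 0, 7, 1], [0, 2.6, 0.4, 0, 0, 7, 1], [0, 2.6, 0.4, 0, 0, 7, 1], [0, 2.6, 0.4, 0, 0, 7, 1], [0, 2.6, 0.4, 0, 0, 7, 1], [0, 2.6, 0.4, 0, 0, 7, 1], [0, 2.6, 0.4, 0, 0, 7, 1], [0, 2.6, 0.4, 0, 0, 7, 1]])

```text
time: 8.55
position: [448.3, 286.7, 296.7]
ee_rot: [-3.14, 0.002, 1.037]
ft_force: [-0.8, -1.2, -0.1]
width: 85.2
gripper_force: 0.0
```

Request:
play_rows(commands=[[0, 0, 0, 0, 0, 0, 1], [0, 0, 0, 0, 0, 0, 1]])

```text
time: 8.75
position: [448.0, 285.6, 296.8]
ee_rot: [-3.141, 0.002, 1.031]
ft_force: [0.5, -1.0, -0.0]
width: 85.4
gripper_force: 0.0
```

```bash
cat > b.py <<'E'
from m import *
def look():
    cal=get_calibration("wrist"); o=r.observe(); im,d=grab_frame("wrist"); cv2.imwrite(f"pics/w_{o['time']:.2f}.png",im)
    print(o["position"],o["ee_rot"],o["time"])
    return cloud({"wrist":(im,d,cal)})
if __name__=="__main__":
    P,C=look(); hsv=cv2.cvtColor(C[:,None].astype(np.uint8),cv2.COLOR_BGR2HSV)[:,0]
    near=np.hypot(*(P[:,:2]-(480,365)).T)
    y=(hsv[:,0]>16)&(hsv[:,0]<34)&(hsv[:,1]>120)&(P[:,2]>115)&(near<60)
    q=P[y]; print("handle",y.sum(),np.percentile(q[:,2],[1,50,99]) if len(q) else 0)
    t=q[q[:,2]>np.percentile(q[:,2],99)-5]; print("top",len(t),t.mean(0),cv2.minAreaRect(t[:,:2].astype(np.float32)))
    for z in range(120,210,15):
        k=abs(q[:,2]-z)<7.5; print(z,k.sum(),q[k].mean(0) if k.sum() else "")
    k=(abs(P[:,2]-75)<2.5)&(near<50); print("rim",k.sum(),P[k].mean(0),circ(P[k],34,(480,365)))
    k=(P[:,2]>3)&(P[:,2]<9)&(near<85); print("foot",cv2.minAreaRect(P[k][:,:2].astype(np.float32)))
    g=(hsv[:,0]>45)&(hsv[:,0]<85)&(hsv[:,1]>120)&(near<60)&(P[:,2]>60); print("head top",g.sum(),np.median(P[g],0),circ(P[g],16,(480,365)))
E
python3 b.py; ls pics/w_*
```

```text
[448.  285.6 296.8] [-3.1  0.   1. ] 8.75
handle 1660 [149.7 206.9 209. ]
top 1455 [481.7 372.2 207. ] ((481.2993469238281, 372.0444030761719), (33.25212478637695, 13.872593879699707), 59.775062561035156)
120 0 
135 0 
150 37 [486.7 367.3 149.8]
165 40 [487.1 368.  168.7]
180 34 [488.2 370.  183.5]
195 55 [486.7 367.5 196.1]
rim 1036 [482.2 370.4  74.4] [481.7 372. ]
foot ((485.9241943359375, 357.01312255859375), (100.41200256347656, 132.0537109375), 16.216293334960938)
head top 968 [491.8 365.4  92.4] [481.1 370.9]
pics/w_6.65.png
pics/w_7.50.png
pics/w_8.75.png
```

Request:
play_rows(commands=[[1.1, 2.9, 0, 0, 0, 0.7, 1], [1.1, 2.9, 0, 0, 0, 0, 1], [1.14, 2.84, 0, 0, 0, 0, 1], [0, 0, 0, 0, 0, 0, 1], [0, 0, 0, 0, 0, 0, 1]])

```text
time: 9.3
position: [481.5, 371.3, 297.4]
ee_rot: [-3.141, 0.002, 1.043]
ft_force: [-0.1, 0.1, 0.7]
width: 85.2
gripper_force: 0.0
```

Request:
play_rows(commands=[[0, 0.06, -4, 0, 0, 0, 1], [0, 0, -4, 0, 0, 0, 1], [0, 0, -3, 0, 0, 0, 1], [0, 0, -1.9, 0, 0, 0, 1], [0, 0, 0, 0, 0, 0, 1], [0, 0, 0, 0, 0, 0, 0], [0, 0, 0, 0, 0, 0, 0], [0, 0, 0, 0, 0, 0, 0], [0, 0, 0, 0, 0, 0, 0], [0, 0, 0, 0, 0, 0, 0]], squeeze=50)

```text
time: 10.3
position: [481.5, 372.9, 170.0]
ee_rot: [3.141, -0.001, 1.044]
ft_force: [1.1, 0.1, 7.4]
width: 13.8
gripper_force: 49.1
```

Request:
play_rows(commands=[[0, 0, 0, 0, 0, 0, 0], [0, 0, 0, 0, 0, 0, 0]])

```text
time: 10.5
position: [481.6, 372.9, 170.0]
ee_rot: [3.141, -0.001, 1.044]
ft_force: [0.5, -0.8, 5.7]
width: 13.6
gripper_force: 49.5
```

Request:
play_rows(commands=[[0, 0, 1, 0, 0, 0, 0], [0, 0, 2, 0, 0, 0, 0], [0, 0, 3, 0, 0, 0, 0], [0, 0, 3, 0, 0, 0, 0], [0, 0, 3, 0, 0, 0, 0], [0, 0, 3, 0, 0, 0, 0], [0, 0, 1.5, 0, 0, 0, 0], [0, 0, 0, 0, 0, 0, 0]])

```text
time: 11.3
position: [481.5, 373.0, 336.9]
ee_rot: [3.14, -0.003, 1.044]
ft_force: [0.7, 0.7, -0.9]
width: 13.3
gripper_force: 48.8
```

```bash
python3 - <<'E'
from m import *
o=r.observe();print(o["position"],o["ft_force"],o["width"],o["time"])
for c in("scene","top"):
    im,d=grab_frame(c); cal=get_calibration(c); P,C=cloud({c:(im,d,cal)})
    cv2.imwrite(f"pics/{c}_lift.png",im)
    hsv=cv2.cvtColor(C[:,None].astype(np.uint8),cv2.COLOR_BGR2HSV)[:,0]
    n=np.hypot(*(P[:,:2]-(481,372)).T)<50
    g=n&(hsv[:,0]>45)&(hsv[:,0]<85)&(hsv[:,1]>100); print(c,"head",g.sum(),np.percentile(P[g],[1,50,99],axis=0))
    k=n&(P[:,2]>150)&(P[:,2]<270); 
    for z in (175,195,215,235,255):
        q=P[k&(abs(P[:,2]-z)<10)]; 
        if len(q)>10: print(z,len(q),circ(q,24,(481,372)))
    k=(abs(P[:,2]-133)<4)&(np.hypot(*(P[:,:2]-(604,103)).T)<55)
    if k.sum()>5: print("jar",circ(P[k],38,(604,103)))
a=cv2.imread("pics/scene_lift.png")[100:300,250:490]; cv2.imwrite("pics/crop3.png",cv2.resize(a,(720,600)))
E
```

```text
[481.5 373.  336.9] [ 0.7  0.7 -0.9] 13.324170034784615 11.3
scene head 320 [[466.5 350.3 180.3]
 [498.3 368.6 257.1]
 [508.5 394.9 263.1]]
175 34 [482.3 373.5]
195 124 [482.6 373.1]
215 118 [482.3 373.9]
235 131 [483.4 373.6]
255 265 [481.6 374.4]
jar [607.4 103.5]
top head 170 [[459.6 348.2 251. ]
 [484.7 361.9 257.1]
 [501.8 379.6 283.6]]
175 11 [479.4 372.8]
195 54 [479.2 372.6]
215 43 [478.9 372.6]
235 36 [478.5 372.5]
255 201 [474.6 378.2]
jar [603.2 102.4]
```

View pics/crop3.png

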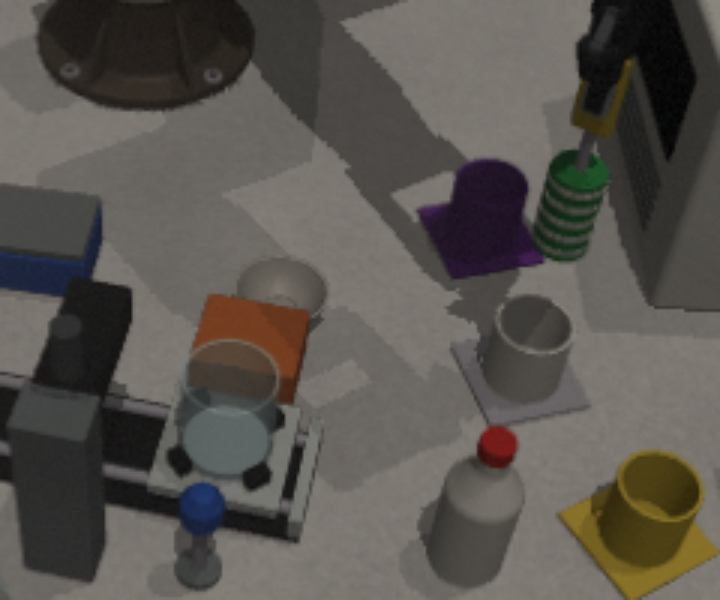

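Request:
play_rows(commands=[[0.8, -1.8, 0, 0, 0, 0, 0], [1.6, -3.5, 0, 0, 0, 0, 0], [1.8, -4, 0, 0, 0, 0, 0], [1.8, -4, 0, 0, 0, 0, 0], [1.8, -4, 0, 0, 0, 0, 0], [1.8, -4, 0, 0, 0, 0, 0], [1.6, -3.4, 0, 0, 0, 0, 0], [0.8, -1.8, 0, 0, 0, 0, 0], [0.35, -0.57, 0, 0, 0, 0, 0], [0, 0, 0, 0, 0, 0, 0]])

```text
time: 12.4
position: [604.8, 101.7, 333.2]
ee_rot: [-3.14, 0.001, 1.043]
ft_force: [-0.0, 0.5, -0.8]
width: 13.4
gripper_force: 48.8
```

```bash
python3 - <<'E'
from m import *
o=r.observe();print(o["position"],o["ft_force"],o["width"],o["time"])
for c in("scene","top"):
    im,d=grab_frame(c); cal=get_calibration(c); P,C=cloud({c:(im,d,cal)})
    n=np.hypot(*(P[:,:2]-(605,102)).T)<50
    k=n&(P[:,2]>150)&(P[:,2]<270); 
    for z in (175,195,215,235):
        q=P[k&(abs(P[:,2]-z)<10)]; 
        if len(q)>10: print(c,z,len(q),q[:,2].min(),circ(q,24,(605,102)))
    k=(abs(P[:,2]-133)<4)&n
    if k.sum()>5: print("jar",k.sum(),circ(P[k],38,(604,103)))
E
```

```text
[604.8 101.7 333.2] [-0.   0.5 -0.8] 13.427950776957173 12.4
scene 175 64 170.81277567999302 [605.4 101.9]
scene 195 127 185.1851743321688 [605.6 101.8]
scene 215 122 205.2572492671237 [605.6 101.9]
scene 235 131 225.07211911343347 [605.6 101.9]
jar 149 [607.5 103.5]
```

Request:
play_rows(commands=[[0.1, 0.08, -2, 0, 0, 0, 0], [0, 0, -2, 0, 0, 0, 0], [0, 0, -2, 0, 0, 0, 0], [0, 0, -1.5, 0, 0, 0, 0], [0, 0, -1, 0, 0, 0, 0]])

```text
time: 13.0
position: [605.1, 104.2, 248.3]
ee_rot: [-3.141, 0.001, 1.046]
ft_force: [-0.6, 0.4, -0.5]
width: 13.2
gripper_force: 48.8
```

Request:
play_rows(commands=[[0, 0, -1, 0, 0, 0, 0], [0, 0, -1, 0, 0, 0, 0], [0, 0, -0.4, 0, 0, 0, 0], [0, 0, 0, 0, 0, 0, 0], [0, 0, 0, 0, 0, 0, 0]])

```text
time: 13.5
position: [606.0, 102.9, 225.8]
ee_rot: [3.141, -0.0, 1.044]
ft_force: [-0.3, 0.4, -1.2]
width: 13.3
gripper_force: 48.8
```

Request:
play_rows(commands=[[0, 0, -0.4, 0, 0, 0, 0], [0, 0, 0, 0, 0, 0, 0], [0, 0, 0, 0, 0, 0, 0], [0, 0, 1.5, 0, 0, 0, 0], [0, 0, 2, 0, 0, 0, 0], [0, 0, 2, 0, 0, 0, 0], [0, 0, 0.5, 0, 0, 0, 0], [0, 0, 0, 0, 0, 0, 0], [0, 0, 0, 0, 0, 0, 0]])

```text
time: 14.4
position: [605.5, 102.8, 280.5]
ee_rot: [-3.141, 0.001, 1.044]
ft_force: [-0.0, -0.4, -0.4]
width: 13.6
gripper_force: 48.9
```

Request:
play_rows(commands=[[0, 0, -1.5, 0, 0, 0, 0], [0, 0, -2, 0, 0, 0, 0], [0, 0, -1.5, 0, 0, 0, 0], [0, 0, -1, 0, 0, 0, 0], [0, 0, 0, 0, 0, 0, 0], [0, 0, 0, 0, 0, 0, 0]])

```text
time: 15.0
position: [605.9, 102.9, 221.5]
ee_rot: [-3.142, 0.0, 1.044]
ft_force: [-0.2, 0.0, 0.3]
width: 13.5
gripper_force: 48.8
```

Request:
play_rows(commands=[[0, 0, 1.5, 0, 0, 0, 0], [0, 0, 2, 0, 0, 0, 0], [0, 0, 2, 0, 0, 0, 0], [0, 0, 0.5, 0, 0, 0, 0], [0, 0, 0, 0, 0, 0, 0], [0, 0, 0, 0, 0, 0, 0]])

```text
time: 15.6
position: [605.5, 102.8, 280.7]
ee_rot: [-3.141, 0.0, 1.044]
ft_force: [-0.1, -0.4, -1.4]
width: 13.4
gripper_force: 48.9
```

Request:
play_rows(commands=[[0, 0, -1.5, 0, 0, 0, 0], [0, 0, -2, 0, 0, 0, 0], [0, 0, -1.5, 0, 0, 0, 0], [0, 0, -1, 0, 0, 0, 0], [0, 0, 0, 0, 0, 0, 0], [0, 0, 0, 0, 0, 0, 0]])

```text
time: 16.2
position: [606.0, 102.9, 221.5]
ee_rot: [-3.142, 0.0, 1.044]
ft_force: [0.2, -0.3, -0.8]
width: 13.5
gripper_force: 48.8
```

Request:
play_rows(commands=[[0, 0, 1.5, 0, 0, 0, 0], [0, 0, 2, 0, 0, 0, 0], [0, 0, 2, 0, 0, 0, 0], [0, 0, 0.5, 0, 0, 0, 0], [0, 0, 0, 0, 0, 0, 0], [0, 0, 0, 0, 0, 0, 0]])

```text
time: 16.8
position: [605.6, 102.8, 280.8]
ee_rot: [-3.141, 0.0, 1.044]
ft_force: [0.1, -0.6, -0.7]
width: 13.3
gripper_force: 48.9
```

Request:
play_rows(commands=[[0, 0, 1.5, 0, 0, 0, 0], [0, 0, 2, 0, 0, 0, 0], [0, 0, 2, 0, 0, 0, 0], [0, 0, 0.3, 0, 0, 0, 0], [0, 0, 0, 0, 0, 0, 0]])

```text
time: 17.3
position: [605.7, 102.9, 338.6]
ee_rot: [-3.141, 0.0, 1.044]
ft_force: [0.2, 1.0, -0.9]
width: 13.5
gripper_force: 48.9
```

```bash
python3 s.py; python3 - <<'E'
from m import *
e=np.array([.19,.982])
for c in("scene","top"):
    im,d=grab_frame(c); P,C=cloud({c:(im,d,get_calibration(c))}); b=block(P,C); b=b[b[:,1]>40]; print(c,len(b),np.percentile(b[:,:2]@e,[1,99]))
    k=(abs(P[:,2]-133)<4)&(np.hypot(*(P[:,:2]-(604,103)).T)<50)
    if k.sum()>5: q=circ(P[k],38,(604,103));print("jar",k.sum(),q,q@e)
    cv2.imwrite(f"pics/{c}_scrub.png",im)
E
```

```text
[605.7 102.9 338.6] [ 0.2  1.  -0.9] 17.3
0 0
981 [279.3 291.2]
jar 821 [604.8 102.7] 215.77364667885467
block 3223 [172.7 261. ]
scene 263 [175.4 262.9]
jar 153 [607.5 103.4] 217.0050516442896Traceback (most recent call last):
  File "<stdin>", line 4, in <module>
    return _quantile_unchecked(
        a, q, axis, out, overwrite_input, method, keepdims, weights)
    return _ureduce(a,
                    func=_quantile_ureduce_func,
    ...<5 lines>...
                    overwrite_input=overwrite_input,
                    method=method)
    r = func(a, **kwargs)
    result = _quantile(arr,
                       quantiles=q,
    ...<2 lines>...
                       out=out,
                       weights=wgt)
    slices_having_nans = np.isnan(arr[-1, ...])
                                  ~~~^^^^^^^^^
IndexError: index -1 is out of bounds for axis 0 with size 0
```

The carrier is home: jar at s = 215.8 against the station at 216.2. Next I return the brush.

Request:
play_rows(commands=[[-0.8, 1.8, 0, 0, 0, 0, 0], [-1.6, 3.5, 0, 0, 0, 0, 0], [-1.8, 4, 0, 0, 0, 0, 0], [-1.8, 4, 0, 0, 0, 0, 0], [-1.8, 4, 0, 0, 0, 0, 0], [-1.8, 4, 0, 0, 0, 0, 0], [-1.6, 3.4, 0, 0, 0, 0, 0], [-0.8, 1.8, 0, 0, 0, 0, 0], [-0.4, 0.45, 0, 0, 0, 0, 0], [0, 0, 0, 0, 0, 0, 0]])

```text
time: 18.45
position: [481.3, 372.6, 338.6]
ee_rot: [-3.141, 0.001, 1.045]
ft_force: [0.6, -0.8, -1.2]
width: 13.4
gripper_force: 48.9
```

Request:
play_rows(commands=[[0, 0, 0, 0, 0, 0, 0], [0, 0, 0, 0, 0, 0, 0]])

```text
time: 18.65
position: [482.4, 371.4, 339.3]
ee_rot: [3.141, 0.0, 1.043]
ft_force: [0.6, -0.6, -1.8]
width: 13.3
gripper_force: 48.9
```

Now down 168 mm, slowing at the end.

Request:
play_rows(commands=[[-0.05, 0.08, -2, 0, 0, 0, 0], [0, 0, -3, 0, 0, 0, 0], [0, 0, -3, 0, 0, 0, 0], [0, 0, -3, 0, 0, 0, 0], [0, 0, -2.5, 0, 0, 0, 0], [0, 0, -1.5, 0, 0, 0, 0], [0, 0, -1, 0, 0, 0, 0], [0, 0, -0.4, 0, 0, 0, 0], [0, 0, 0, 0, 0, 0, 0], [0, 0, 0, 0, 0, 0, 0]])

```text
time: 19.65
position: [481.7, 373.2, 176.2]
ee_rot: [3.141, -0.001, 1.044]
ft_force: [-0.1, 0.1, -0.8]
width: 13.6
gripper_force: 48.8
```

Request:
play_rows(commands=[[0, 0, -0.2, 0, 0, 0, 0], [0, 0, -0.1, 0, 0, 0, 0], [0, 0, 0, 0, 0, 0, 0]])

```text
time: 19.95
position: [481.3, 373.2, 172.5]
ee_rot: [3.141, -0.0, 1.044]
ft_force: [-0.1, -0.1, -1.6]
width: 13.6
gripper_force: 48.8
```

Request:
play_rows(commands=[[0, 0, -0.1, 0, 0, 0, 0], [0, 0, -0.1, 0, 0, 0, 0], [0, 0, 0, 0, 0, 0, 0]])

```text
time: 20.25
position: [481.3, 373.2, 170.3]
ee_rot: [-3.142, 0.0, 1.044]
ft_force: [-0.0, -0.0, -1.1]
width: 13.7
gripper_force: 48.8
```

Request:
play_rows(commands=[[0, 0, -0.1, 0, 0, 0, 0], [0, 0, 0, 0, 0, 0, 0]])

```text
time: 20.45
position: [481.4, 373.2, 170.0]
ee_rot: [3.141, -0.001, 1.044]
ft_force: [-1.4, -0.5, 4.6]
width: 13.2
gripper_force: 49.7
```

Request:
play_rows(commands=[[0, 0, 0, 0, 0, 0, 0.3], [0, 0, 0, 0, 0, 0, 0.6], [0, 0, 0, 0, 0, 0, 1], [0, 0, 0, 0, 0, 0, 1], [0, 0, 0, 0, 0, 0, 1], [0, 0, 0, 0, 0, 0, 1], [0, 0, 0, 0, 0, 0, 1]])

```text
time: 21.15
position: [481.3, 373.2, 169.4]
ee_rot: [3.141, 0.0, 1.044]
ft_force: [0.5, 0.6, 0.6]
width: 85.4
gripper_force: 0.0
```

Request:
play_rows(commands=[[0, 0, 2, 0, 0, 0, 1], [0, 0, 3, 0, 0, 0, 1], [0, 0, 4, 0, 0, 0, 1], [0, 0, 4, 0, 0, 0, 1], [-1, -3, 0, 0, 0, 0, 1], [-1, -3, 0, 0, 0, 0, 1], [-1.3, -2.7, 0, 0, 0, 0, 1], [0, 0, 0, 0, 0, 0, 1], [0, 0, 0, 0, 0, 0, 1], [0, 0, 0, 0, 0, 0, 1]])

```text
time: 22.15
position: [448.7, 286.7, 299.5]
ee_rot: [3.141, -0.0, 1.044]
ft_force: [-0.0, 0.4, 0.1]
width: 85.3
gripper_force: 0.0
```

```bash
python3 b.py; python3 - <<'E'
from m import *
e=np.array([.19,.982]); np.set_printoptions(precision=1,suppress=True)
for c in("scene","top"):
    im,d=grab_frame(c); P,C=cloud({c:(im,d,get_calibration(c))}); cv2.imwrite(f"pics/{c}_end.png",im)
    k=(abs(P[:,2]-133)<4)&(np.hypot(*(P[:,:2]-(604,103)).T)<50)
    if k.sum()>5: q=circ(P[k],38,(604,103));print(c,"jar",k.sum(),q,q@e)
    d0=np.load(f"pics/{c}0.npy")
    for t in["amber_bottle","dish","tip_box","reagent_bottle","wash_bottle","powder_jar"]:
        s=spotter.silhouettes(c,t)
        if s: print(c,t,np.median(maskpts(c,d,s[0]["pixels"]),0))
E
```

```text
[448.7 286.7 299.5] [ 3.1 -0.   1. ] 22.15
handle 1594 [153.4 207.  209.1]
top 1421 [481.8 373.1 207. ] ((481.42938232421875, 372.72918701171875), (33.2414665222168, 13.901973724365234), 60.98610305786133)
120 0 
135 0 
150 26 [485.3 365.5 152. ]
165 22 [489.  372.1 166.7]
180 36 [486.9 368.4 179.7]
195 48 [486.6 368.2 195.8]
rim 991 [482.3 370.1  74.4] [481.6 371.9]
foot ((481.30902099609375, 371.7301940917969), (100.63371276855469, 99.97021484375), 16.89021110534668)
head top 960 [491.7 367.   92.4] [480.9 371.8]
scene jar 195 [607.5 103.5] 217.01833184875116
scene amber_bottle [ 520.8 -334.2   91.8]
scene dish [394.7 158.3  20.4]
scene tip_box [386.2 -88.2  59.6]
scene reagent_bottle [814.  -80.1  96.4]
scene wash_bottle [697.7 298.3  93.9]
scene powder_jar [ 736.9 -293.5   73.8]
top jar 131 [603.  102.3] 215.0541694999934
top amber_bottle [ 492.6 -330.4  112.3]
top dish [414.8 151.3  16.1]
top tip_box [357.8 -87.1  60.9]
top reagent_bottle [777.5 -82.8  98.7]
top wash_bottle [663.9 293.5 107.8]
top powder_jar [ 705.3 -294.2   86.4]
```

```bash
python3 -c "
from cell import r
print(r.hand_in())"
```

```text
the job is handed in; nothing more can be done
None
```

I handed the job in at about 22 s. The carrier measured within about 1 mm of home at the blue beacon, the jar got three scrub strokes, and the brush stands upright and released in the white holder. The bystanders measured where they started, and the judging returned no result to me.

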